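# Unlatch the watch movement case

### The job

Unlatch the movement case on the bench: press the small round button in the lid gently until the T-handle pops out, then turn the handle clockwise (seen from above) until you feel it come up firmly against its sprung stop, without forcing either. Leave the handle out and resting against the stop, let go, and do not disturb the loose things around it.

Things in the scene. Friction and masses are not known exactly. Their poses are not given: they have to be found in the camera images.
- case: Fixed aluminium case, 260 (x) x 280 (y) x 80 mm high; origin under its centre, on the handle's axis; yaw within 0.4 rad of the robot's. On the lid is a black bezel 14 mm high (top 94 mm above the bench; x -77 to 36, y -56 to 56 mm in the case frame). In it the T-handle's bar lies flush in a slot along y, and the release button lies on the -x side of the bar.
- button_top (a point): Centre of the top of the steel push button: 22 mm across, 8 mm above the bezel (102 mm above the bench), 52 mm from the handle's axis towards the case's -x. It goes 6 mm straight down on a spring (1.5 N at first, 5.1 N at the bottom, then a hard end) and comes back up. 4 to 5 mm down it lets the handle go. Not more than 20 N may be put on it.
- button (a joint): How far the button is pressed, m: 0 up, 0.006 bottom.
- bar_mid (a point): Middle of the T-handle's steel bar, on the turning axis: bar 76 mm long (its y), 14 mm wide (its x), 12 mm high; the point is at half its height, 88 mm above the bench when stowed, 118 mm when popped out. Its axes turn with the handle. Popped out, the bar's underside stands 18 mm above the bezel, on a 14 mm stem.
- stem (a joint): How far the T-handle has come out, m: 0 flush in its slot (cannot be turned), 0.030 fully out. A spring pushes it out when the button is pressed (about 5 N when out, so it sinks if pushed down with more).
- thandle (a joint): Turn of the T-handle, rad: 0 stowed (bar along the case's y), growing clockwise seen from above (-z rotation). Turning takes 0.25 to 0.3 N m of steady friction, and it stays where it is left. A hidden stop comes somewhere between 0.8 and 1.5 rad, different every time: a spring of 4 N m/rad, so the moment climbs from there.
- stop_arm: Small arm on the handle's shaft inside the case, not visible; meets the stop 20 mm from the axis (1 N on it = 0.02 N m at the handle). Firmly against the stop: at least 4 N (0.08 N m above the steady friction); over 25 N (0.5 N m above the friction, 0.12 rad past first touch) is forcing. Origin on the handle's axis at the case's underside.
- loupe: Bystander: black eye loupe, 36 mm across and 30 mm high, standing on the lid at the case's +x side; origin under its centre.
- pot: Bystander: small oil pot with a lid, 34 mm across and 32 mm high, standing on the lid at the case's +x side; origin under its centre.
- parts_tray: Bystander: blue divided parts tray, 160 x 90 x 22 mm, on the bench right of the case (-y); origin under its centre.
- driver: Bystander: screwdriver, 130 mm long, lying on the bench left of the case (+y).

How it is judged:
By the outcome, as a careful person would: the job done as asked, in the order asked, and still so for the second after the job is handed in, with the robot touching nothing.
It also fails if it takes over 72 s, if anything falls off the work surface, if the arm or the gripper's body presses on something with over 40 N, if the wrist force passes 120 N, or if a joint passes its speed limit or range.

### The arm

A 6-joint arm with a two-finger parallel gripper is mounted at the origin on the work surface. World frame = base frame: x ahead of the robot, y to its left, z up, the work surface at z = 0. Lengths are in m, angles in rad, forces in N, time in s.
With the tool pointing down it reaches from about 0.35 to 0.975 m from the base axis. Payload 17.4 kg.
Tool frame: the origin (TCP) lies at the very end of the fingers, on their centre line; the grasp point (between the pads) lies r.grasp_offset behind it (r.grasp_offset is the distance from the TCP to the grasp point, in m); z points along the fingers, y is the line along which they close (so a half turn about z gives the same grasp; the last joint's range is limited). The gripper opens to 85 mm and grips with 20 to 120 N. Pads are 22 mm wide; open, the fingers measure 114 mm over their backs; the gripper's body (76 mm by 85 mm) begins 54 mm behind the grasp point. The pads swing forward as they close: fully open they stand 13 mm farther back than shut.
Start: joints at [1.15, 0.116, 1.442, -0, 1.584, -0.038], TCP at [0.252, 0.626, 0.231] pointing down, gripper open.
Joint ranges: [-2.83, 2.83], [-0.83, 2.19], [0.07, 2.5], [-1.14, 4.28], [0.01, 3], [-2.97, 2.97]. Speed limits (rad/s): [1.89, 1.89, 2.22, 3.14, 3.14, 3.14].

### API

Orientations are given as a unit quaternion [x, y, z, w].
In Python, from workcell import r gives the robot as it stands.
- The arm moves only by the tool drive_tool, never from a script. Its argument "rows" is a list of rows, each a list of 3 entries, a list of its own where there are three numbers: the shift along the tool's x, y, z each as a share of 0.5 m, from -1 to 1, then the turn, a rotation vector about the tool's x, y, z each as a share of pi rad, from -1 to 1, then the finger opening in mm, from 0 to 85.4. A call has 1 to 20 rows; each row is the pose to reach, as a shift and turn from the pose commanded when the call began, along the tool's axes at that moment, turning the shorter way round; what a row does not reach only later rows make up. A row lasts 1/8 s, in which the tool goes at most 62.5 mm and 10.7 degrees, less where a joint would pass 70% of its speed; a pose out of reach is approached as far as the arm can. A call with a number of a shift or a turn outside -1 to 1 is refused whole. A call with a gripper value outside its range is refused whole. The fingers move at their own pace and stop on an object; the grip force is fixed at half the most. Time passes only in rows, so rows that repeat a pose let the fingers close. It gives the time, the measured TCP pose, the force, the opening and the grip force at its end, in the units of the state.
- r.state(): the state, without advancing time (a new reading comes with each control period).
- r.snapshot(name): name is "side" or "top" or "wrist"; returns a dict with "color" (420x560x3 uint8, red, green, blue), "camera_matrix" (3x3 intrinsics, pixels), "dist" ([k1, k2, p1, p2, k3] as OpenCV has them; the pictures are not rectified), "view" (4x4, takes a point from world to camera coordinates). Camera axes: x right, y down, z forward; pixel columns grow to the right and rows downward; lengths in m; the calibration is good to about 2 mm. A picture is of the moment at which its call begins. There is no depth.
- r.hand_in(): hands the job in; it is judged then, once.
The state is a dict: "t": time; "joints": joint angles; "joint_vel": joint speeds; "joint_torque": joint torques, N m; "tool_pos": TCP position; "tool_rot": TCP orientation; "wrist_force": force on the tool from outside, world axes, zero at the start; "wrist_torque": the same for the moment, N m; "gripper_width": finger opening in m; "gripper_force": force on a finger pad.
Only numpy, scipy, OpenCV 4.12 (cv2) and the standard library are available. Lean on these libraries where they do the work, as an engineer would, in place of code of your own. Each camera call takes 0.05 s, during which the arm holds its last target. There are 200 camera calls.

## Working session

There is one attempt and no reset: what is moved stays moved. The work goes in short steps, Python scripts to look and compute and a tool call to move; the robot and the scene stay as the last step left them, time stands still between calls to the robot, and variables do not carry over. Pictures are saved under pics/ and viewed, at most 10 in all, crops included, and the job is handed in when it is done.

Besides the shell and the picture viewer there is one more tool, called after "Request:" in YAML: its name, and indented under it one key for each argument. drive_tool: Moves the arm, as the interface text tells. Shift numbers are shares of 0.5 m and turn numbers shares of pi rad, none past 1 either way. Its arguments: {"type":"object","properties":{"rows":{"type":"array"}},"required":["rows"]}

```bash
mkdir -p pics; ls; python3 - <<'E'
from workcell import r
import cv2
print(r.state(), r.grasp_offset)
for n in("top","side"):
    s=r.snapshot(n); cv2.imwrite(f"pics/{n}0.png",s["color"][...,::-1])
    print(n,s["camera_matrix"].round(1).tolist(),s["dist"],s["view"].round(3).tolist())
E
```

```text
pics
{'t': 0.0, 'joints': array([ 1.15020069e+00,  1.16489801e-01,  1.44227359e+00,  1.03473701e-05,
        1.58397343e+00, -3.78116938e-02]), 'joint_vel': array([-7.85257995e-04, -3.37605478e-04, -8.30537836e-05, -7.07772995e-04,
       -2.13288218e-03, -3.78889294e-04]), 'joint_torque': array([ 1.66322798e-04, -7.31999946e+01, -6.32473540e+01, -1.01614696e-04,
        6.39634382e-03, -2.06574146e-05]), 'tool_pos': array([0.25205248, 0.62597457, 0.23055442]), 'tool_rot': array([ 1.90225537e-01,  9.81740250e-01, -5.55944730e-04, -1.35016066e-04]), 'wrist_force': array([ 0.2586802 , -0.22320756, -0.52375261]), 'wrist_torque': array([ 0.04853076, -0.0234041 ,  0.02189539]), 'gripper_force': 0.0, 'gripper_width': 0.08555393512239837} 0.0187
top [[500.5, 0.0, 284.8], [0.0, 500.5, 200.0], [0.0, 0.0, 1.0]] [-0.16074274  0.          0.          0.          0.        ] [[0.001, -1.0, 0.021, 0.005], [-0.999, -0.002, -0.046, 0.628], [0.046, -0.02, -0.999, 1.39], [0.0, 0.0, 0.0, 1.0]]
side [[481.1, 0.0, 287.8], [0.0, 481.1, 203.9], [0.0, 0.0, 1.0]] [-0.04348572  0.          0.          0.          0.        ] [[0.969, -0.249, -0.002, -0.595], [-0.169, -0.654, -0.738, 0.184], [0.182, 0.715, -0.675, 1.28], [0.0, 0.0, 0.0, 1.0]]
```

View pics/top0.png

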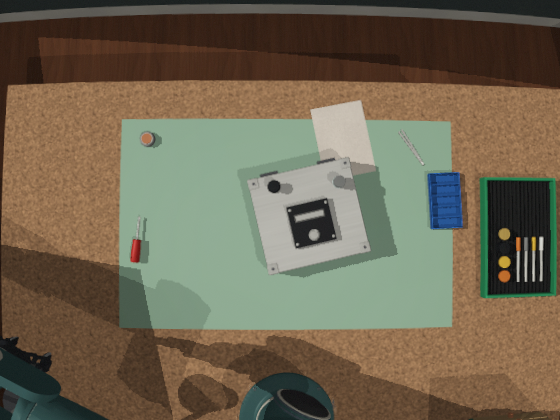

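View pics/side0.png

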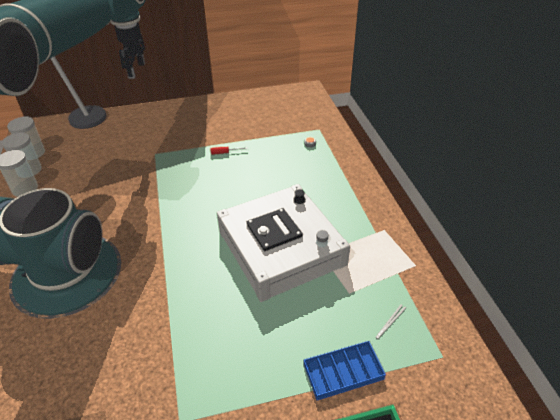

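The top view shows the bezel around (312,222), with the bar at about (310,216) and the button at about (314,236). The loupe is at (274,187) and the pot at (340,182). In the side view the button is near (263,230) and the bar near (281,225). Next I measure these points by mask and ray casting.

```bash
cat > h.py <<'E'
import cv2, numpy as np
from workcell import r
def ray(s,uv,z):
    p=cv2.undistortPoints(np.array([[uv]],float),s["camera_matrix"],s["dist"])[0,0]
    V=s["view"];R=V[:3,:3];c=-R.T@V[:3,3];d=R.T@[p[0],p[1],1]
    return c+d*(z-c[2])/d[2]
def tri(ss,uvs):
    A=np.zeros((3,3));b=np.zeros(3)
    for s,uv in zip(ss,uvs):
        c=-s["view"][:3,:3].T@s["view"][:3,3];d=ray(s,uv,0)-c;d/=np.linalg.norm(d)
        P=np.eye(3)-np.outer(d,d);A+=P;b+=P@c
    return np.linalg.solve(A,b)
def blobs(m,lo,hi):
    for c in cv2.findContours(m.astype(np.uint8),cv2.RETR_EXTERNAL,cv2.CHAIN_APPROX_NONE)[0]:
        if lo<cv2.contourArea(c)<hi: yield c
E
python3 - <<'E'
from h import *
S={}
for n,(x0,y0,x1,y1) in dict(top=(285,193,342,252),side=(240,200,312,255)).items():
    s=r.snapshot(n);S[n]=s
    g=cv2.cvtColor(s["color"],cv2.COLOR_RGB2GRAY);w=np.zeros_like(g);w[y0:y1,x0:x1]=1
    for c in blobs((g<70)&(w>0),400,5000):
        q=cv2.minAreaRect(c);print(n,"bezel",q)
        P=np.array([ray(s,p,.094)[:2] for p in cv2.boxPoints(q)])
        print(P.round(4).tolist(),"mid",P.mean(0),"sides",np.linalg.norm(np.diff(P,axis=0),axis=1))
        w=cv2.drawContours(np.zeros_like(g),[c],-1,1,-1)
    w=cv2.erode(w,np.ones((3,3)))
    for c in blobs((g>95)&(w>0),25,600):
        q=cv2.minAreaRect(c);m=cv2.moments(c);uv=(m['m10']/m['m00'],m['m01']/m['m00'])
        print(n,"bright",cv2.contourArea(c),q,uv,ray(s,uv,.094),ray(s,uv,.102))
    crop=s["color"][y0-8:y1+8,x0-8:x1+8,::-1]
    S[n+"c"]=cv2.resize(crop,(400,400),interpolation=cv2.INTER_CUBIC)
cv2.imwrite("pics/crop0.png",np.hstack([S["topc"],S["sidec"]]))
E
```

```text
top bezel ((311.15411376953125, 222.9049072265625), (41.799678802490234, 41.456119537353516), 76.75948333740234)
[[0.6046, 0.0043], [0.63, -0.1028], [0.5221, -0.1282], [0.4972, -0.0211]] mid [ 0.56348934 -0.0619658 ] sides [0.11010945 0.11082249 0.10990672]
top bright 81.5 ((313.5, 234.5), (11.0, 9.0), 90.0) (313.5316973415133, 234.35173824130877) [ 0.53318499 -0.06814367  0.094     ] [ 0.53336241 -0.06751917  0.102     ]
top bright 146.0 ((309.1573791503906, 215.16885375976562), (6.12680196762085, 28.85895538330078), 76.75948333740234) (309.1232876712329, 215.18493150684932) [ 0.5838724 -0.0564604  0.094    ] [ 0.58374331 -0.05590654  0.102     ]
```

View pics/crop0.png

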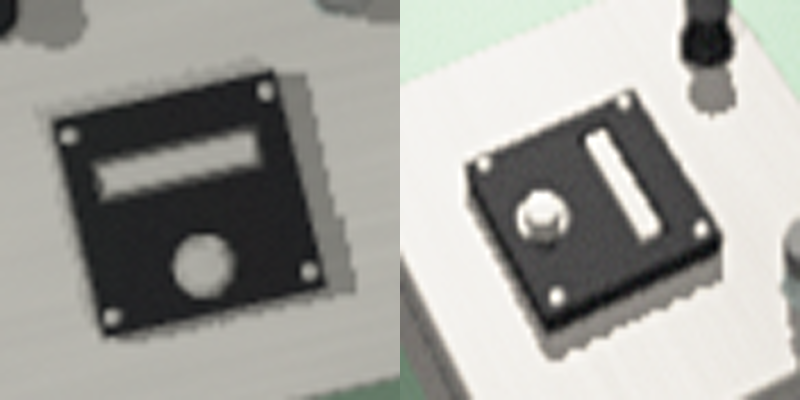

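The two checks agree. The bezel box is 110 x 110 mm against the true 113 x 112, and the bar-to-button distance is 51.7 mm against 52. Yaw comes out at about 0.228, so the axis is near (0.5837,-0.0570) and the button near (0.533,-0.068). Next I work out the first move.

```bash
cat >> h.py <<'E'
from scipy.spatial.transform import Rotation as Ro
def go(p,yaw,frm=None):
    "shares for moving to TCP p, pointing down, tool y at world angle yaw"
    s=r.state();R=Ro.from_quat(s["tool_rot"])
    y=np.array([np.cos(yaw),np.sin(yaw),0]);z=np.array([0,0,-1.])
    T=Ro.from_matrix(np.c_[np.cross(y,z),y,z])
    print("shift",(R.inv().apply(np.array(p)-s["tool_pos"])/.5).round(4),"turn",((R.inv()*T).as_rotvec()/np.pi).round(4))
def st():
    s=r.state();R=Ro.from_quat(s["tool_rot"]).as_matrix()
    print("t",round(s["t"],2),"p",s["tool_pos"].round(4),"y",round(float(np.arctan2(R[1,1],R[0,1])),4),"zax",R[:,2].round(4),
      "F",s["wrist_force"].round(2),"M",s["wrist_torque"].round(3),"w",round(s["gripper_width"],4),"j6",s["joints"][5].round(3))
E
python3 -c "
from h import *
go([.45,.2,.22],.228)"
```

```text
shift [-0.6854 -0.6426  0.0222] turn [-2.000e-04  1.000e-04  3.056e-01]
```

Request:
drive_tool:
  rows:
    - [[-0.685,-0.643,0.022],[0,0,0.3056],0]
    - [[-0.685,-0.643,0.022],[0,0,0.3056],0]
    - [[-0.685,-0.643,0.022],[0,0,0.3056],0]
    - [[-0.685,-0.643,0.022],[0,0,0.3056],0]
    - [[-0.685,-0.643,0.022],[0,0,0.3056],0]
    - [[-0.685,-0.643,0.022],[0,0,0.3056],0]
    - [[-0.685,-0.643,0.022],[0,0,0.3056],0]
    - [[-0.685,-0.643,0.022],[0,0,0.3056],0]
    - [[-0.685,-0.643,0.022],[0,0,0.3056],0]
    - [[-0.685,-0.643,0.022],[0,0,0.3056],0]
    - [[-0.685,-0.643,0.022],[0,0,0.3056],0]

```text
t: 1.58
tool_pos: [0.4494, 0.2008, 0.2203]
tool_rot: [0.622, 0.783, -0.0, -0.0]
wrist_force: [0.2, -0.9, -0.5]
gripper_width: -0.0
gripper_force: 0.0
```

```bash
python3 -c "
from h import *
st();go([.5332,-.068,.18],.228)"
```

```text
t 1.57 p [0.4494 0.2008 0.2203] y 0.2291 zax [-1.e-04  1.e-04 -1.e+00] F [ 0.18 -0.89 -0.48] M [ 0.015 -0.018  0.068] w -0.0 j6 0.139
shift [-0.5616  0.0411  0.0805] turn [-0.     -0.      0.0004]
```

Request:
drive_tool:
  rows:
    - [[-0.56,0.04,0.08],[0,0,0],0]
    - [[-0.56,0.04,0.08],[0,0,0],0]
    - [[-0.56,0.04,0.08],[0,0,0],0]
    - [[-0.56,0.04,0.08],[0,0,0],0]
    - [[-0.56,0.04,0.08],[0,0,0],0]
    - [[-0.56,0.04,0.08],[0,0,0],0]
    - [[-0.56,0.04,0.08],[0,0,0],0]
    - [[-0.56,0.04,0.08],[0,0,0],0]

```text
t: 2.58
tool_pos: [0.5325, -0.067, 0.1806]
tool_rot: [0.621, 0.783, 0.0, 0.0]
wrist_force: [0.2, 0.1, -0.2]
gripper_width: 0.0006
gripper_force: 0.0
```

```bash
python3 -c "
from h import *
st();go([.5332,-.068,.11],.228)
s=r.snapshot('wrist');cv2.imwrite('pics/w1.png',s['color'][...,::-1])
V=s['view']
for P in ([.5332,-.068,.102],[.5837,-.057,.094]):
    print(cv2.projectPoints(np.array([P]),cv2.Rodrigues(V[:3,:3])[0],V[:3,3],s['camera_matrix'],s['dist'])[0].ravel())"
```

```text
t 2.58 p [ 0.5325 -0.067   0.1806] y 0.2296 zax [ 4.e-04  0.e+00 -1.e+00] F [ 0.22  0.06 -0.21] M [0.007 0.016 0.021] w 0.0006 j6 -0.402
shift [-0.0022  0.0009  0.1412] turn [0.0001 0.     0.0005]
[280.89500515 220.61319001]
[356.78153343 218.11536528]
```

View pics/w1.png

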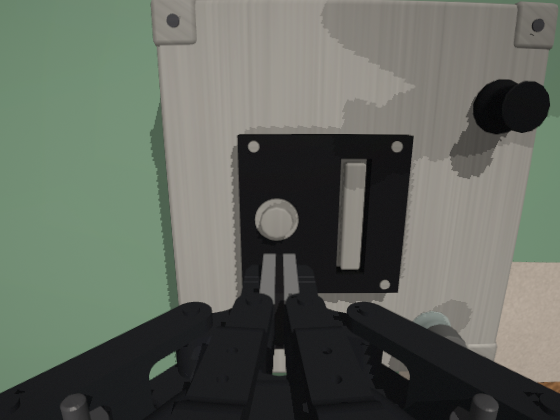

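The wrist view shows the button at about (277,220), the bar centre at about (352,216) and the fingertips at about (280,255). To calibrate out the camera offset, I compare the projected TCP with the visible fingertips.

```bash
python3 -c "
from h import *
s=r.snapshot('wrist');V=s['view'];p=r.state()['tool_pos']
print('tcp px',cv2.projectPoints(p[None],cv2.Rodrigues(V[:3,:3])[0],V[:3,3],s['camera_matrix'],s['dist'])[0].ravel())
g=cv2.cvtColor(s['color'],cv2.COLOR_RGB2GRAY);w=np.zeros_like(g);w[145:285,246:402]=1
for c in blobs((g>85)&(w>0),300,6000):
    q=cv2.minAreaRect(c);print(q,cv2.contourArea(c),ray(s,q[0],.094),ray(s,q[0],.102))
for c in blobs((g>85)&(cv2.rectangle(np.zeros_like(g),(255,245),(305,300),1,-1)>0),50,6000): print('finger',cv2.boundingRect(c))
"
```

```text
tcp px [280.7093783 272.2436307]
((289.89642333984375, 269.03173828125), (30.641799926757812, 13.349944114685059), 86.98721313476562) 359.5 [ 0.54828573 -0.10417933  0.094     ] [ 0.54716007 -0.10054704  0.102     ]
((267.5166320800781, 269.017822265625), (13.99168586730957, 30.46465492248535), 1.9749338626861572) 358.0 [ 0.53283272 -0.10777739  0.094     ] [ 0.53224512 -0.10401981  0.102     ]
((276.0, 218.5), (39.0, 42.0), 90.0) 1326.5 [ 0.53024706 -0.06986743  0.094     ] [ 0.52974949 -0.06742986  0.102     ]
((352.37548828125, 214.99221801757812), (20.2105655670166, 107.10352325439453), 3.5763344764709473) 1960.0 [ 0.5801473  -0.05566962  0.094     ] [ 0.57791223 -0.05372641  0.102     ]
finger (283, 254, 16, 46)
finger (260, 254, 16, 47)
```

Request:
drive_tool:
  rows:
    - [[-0.001,-0.002,0.075],[0,0,0],0]
    - [[-0.001,-0.002,0.149],[0,0,0],0]
    - [[-0.001,-0.002,0.149],[0,0,0],0]
    - [[-0.001,-0.002,0.149],[0,0,0],0]
    - [[-0.001,-0.002,0.149],[0,0,0],0]

```text
t: 3.3
tool_pos: [0.5323, -0.069, 0.1076]
tool_rot: [0.622, 0.783, 0.001, 0.001]
wrist_force: [0.4, -0.0, 0.2]
gripper_width: 0.0003
gripper_force: 0.0
```

```bash
python3 -c "
from h import *
st()
t=[]
for n in ('side','wrist'):
  s=r.snapshot(n);c=s['color'][...,::-1]
  t.append(cv2.resize(c[190:270,220:320] if n=='side' else c[120:320,180:430],(400,320)))
cv2.imwrite('pics/p1.png',np.hstack(t))"
```

```text
t 3.3 p [ 0.5323 -0.069   0.1076] y 0.2281 zax [ 2.2e-03 -4.0e-04 -1.0e+00] F [ 0.38 -0.02  0.19] M [ 0.064  0.045 -0.   ] w 0.0003 j6 -0.404
```

View pics/p1.png

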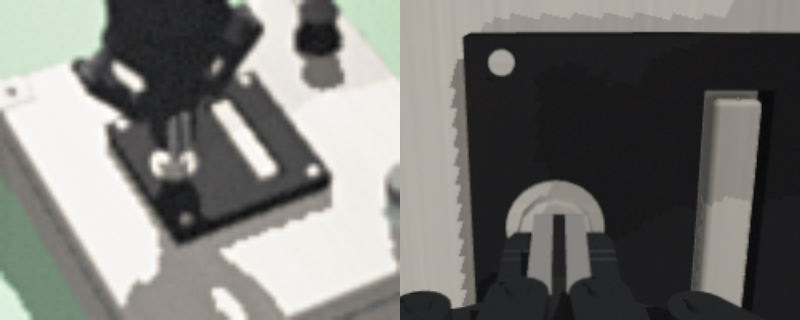

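The tips are centred over the button, at about column 557 in the crop against a ring centre of 556. I press in small steps.

Request:
drive_tool:
  rows:
    - [[0,0,0.002],[0,0,0],0]
    - [[0,0,0.004],[0,0,0],0]
    - [[0,0,0.006],[0,0,0],0]
    - [[0,0,0.008],[0,0,0],0]
    - [[0,0,0.01],[0,0,0],0]
    - [[0,0,0.012],[0,0,0],0]
    - [[0,0,0.012],[0,0,0],0]
    - [[0,0,0.012],[0,0,0],0]

```text
t: 4.4
tool_pos: [0.5317, -0.069, 0.1]
tool_rot: [0.622, 0.783, 0.0, 0.0]
wrist_force: [-0.9, 0.2, 2.4]
gripper_width: 0.0003
gripper_force: 1.6
```

```bash
python3 -c "
from h import *
st()"
```

```text
t 4.4 p [ 0.5317 -0.069   0.1   ] y 0.2279 zax [ 2.e-04 -0.e+00 -1.e+00] F [-0.93  0.22  2.44] M [ 0.006  0.186 -0.028] w 0.0003 j6 -0.404
```

Request:
drive_tool:
  rows:
    - [[0,0,0.001],[0,0,0],0]
    - [[0,0,0.002],[0,0,0],0]
    - [[0,0,0.003],[0,0,0],0]
    - [[0,0,0.004],[0,0,0],0]
    - [[0,0,0.005],[0,0,0],0]
    - [[0,0,0.006],[0,0,0],0]
    - [[0,0,0.0064],[0,0,0],0]
    - [[0,0,0.0064],[0,0,0],0]
    - [[0,0,0.0064],[0,0,0],0]

```text
t: 5.52
tool_pos: [0.5317, -0.069, 0.0967]
tool_rot: [0.622, 0.783, 0.0, 0.0]
wrist_force: [-0.5, 0.3, 5.1]
gripper_width: 0.0003
gripper_force: 2.3
```

```bash
python3 -c "
from h import *
st()
t=[]
for n in ('side','wrist'):
  s=r.snapshot(n);c=s['color'][...,::-1]
  t.append(cv2.resize(c[190:270,220:320] if n=='side' else c[120:320,180:430],(400,320)))
cv2.imwrite('pics/p2.png',np.hstack(t))"
```

```text
t 5.53 p [ 0.5317 -0.069   0.0967] y 0.2279 zax [ 2.e-04 -0.e+00 -1.e+00] F [-0.5   0.25  5.13] M [0.013 0.093 0.051] w 0.0003 j6 -0.405
```

View pics/p2.png

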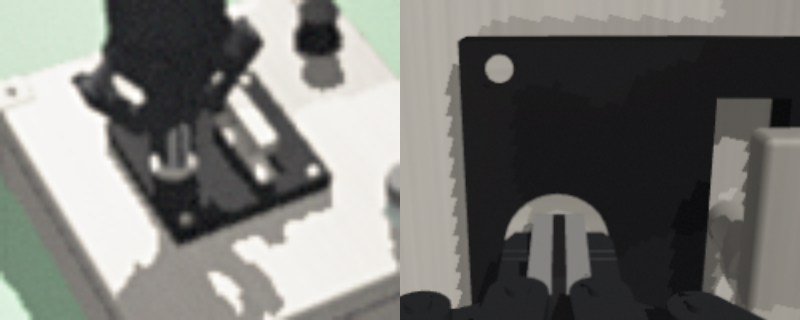

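The handle has popped out: the side view shows the bar standing proud above its slot, and the wrist view shows it raised beside the slot. I lift off and locate the raised bar.

Request:
drive_tool:
  rows:
    - [[0,0,-0.02],[0,0,0],0]
    - [[0,0,-0.1],[0,0,0],0]
    - [[0,0,-0.17],[0,0,0],0]
    - [[0,0,-0.17],[0,0,0],0]
    - [[0,0,-0.17],[0,0,0],0]

```text
t: 6.25
tool_pos: [0.5314, -0.0689, 0.1811]
tool_rot: [0.622, 0.783, -0.0, -0.0]
wrist_force: [0.6, -0.0, -1.1]
gripper_width: 0.0002
gripper_force: 0.0
```

```bash
python3 -c "
from h import *
st()
for n,(x0,y0,x1,y1) in dict(top=(288,195,340,228),wrist=(320,100,430,300)).items():
    s=r.snapshot(n);c=s['color'];g=cv2.cvtColor(c,cv2.COLOR_RGB2GRAY)
    cv2.imwrite(f'pics/{n}2.png',c[...,::-1])
    w=np.zeros_like(g);w[y0:y1,x0:x1]=1
    for k in blobs((g>85)&(w>0),60,9000):
        q=cv2.minAreaRect(k);B=np.array([ray(s,p,.124)[:2] for p in cv2.boxPoints(q)])
        print(n,q,cv2.contourArea(k),ray(s,q[0],.124)[:2],np.linalg.norm(np.diff(B,axis=0),axis=1),np.arctan2(*(np.diff(B,axis=0)[:,::-1]).T))
cv2.imwrite('pics/tw.png',np.hstack([cv2.resize(cv2.imread('pics/top2.png')[180:260,270:370],(400,320)),cv2.resize(cv2.imread('pics/wrist2.png'),(400,300))[:,:].copy() if 0 else cv2.resize(cv2.imread('pics/wrist2.png'),(400,320))]))
"
```

```text
t 6.25 p [ 0.5314 -0.0689  0.1811] y 0.2279 zax [-7.e-04  1.e-04 -1.e+00] F [ 0.6  -0.02 -1.11] M [-0.036  0.014  0.012] w 0.0002 j6 -0.405
top ((313.5, 204.5), (19.0, 51.0), 90.0) 447.5 [ 0.6110747  -0.06575616] [0.13259651 0.04936947 0.132377  ] [-1.56798104  3.13834089  1.57212705]
wrist ((387.25006103515625, 282.7500305175781), (8.485280990600586, 9.192387580871582), 45.0) 60.5 [ 0.6043801  -0.08780027] [0.00580918 0.00590967 0.00584821] [ 1.10598255 -0.55698178 -2.0301596 ]
wrist ((346.4268798828125, 240.65853881835938), (10.049270629882812, 46.04995346069336), 6.34019136428833) 165.5 [ 0.57142942 -0.06647232] [0.02942226 0.00600197 0.0294824 ] [ 1.74400842  0.11336868 -1.3895487 ]
wrist ((347.5, 191.5), (35.0, 11.0), 90.0) 315.0 [ 0.56363666 -0.03715442] [0.00630358 0.02079578 0.00647776] [ 0.23035364 -1.28691414 -2.91316812]
wrist ((365.7666931152344, 225.81320190429688), (24.666751861572266, 121.44757080078125), 2.4681179523468018) 2533.5 [ 0.58007996 -0.05480685] [0.07628997 0.01413726 0.07660467] [ 1.81617256  0.18876017 -1.30589962]
wrist ((399.5, 144.0), (10.0, 9.0), 90.0) 74.0 [ 0.58467147 -0.00418924] [0.00508899 0.00558074 0.00512554] [ 0.23554164 -1.25346007 -2.90703268]
wrist ((374.5, 199.5), (199.0, 109.0), 90.0) 7404.5 [ 0.58036465 -0.03815445] [0.05970062 0.1224618  0.07001852] [ 0.23693116 -1.22746753 -2.92125595]
```

View pics/tw.png

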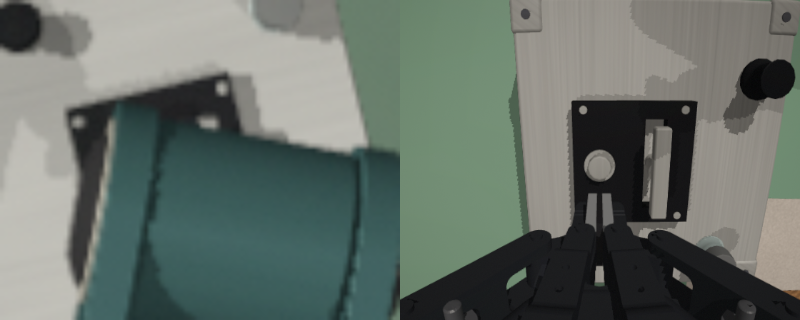

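The wrist camera gives a bar of 76.3 x 14.1 mm, which matches, centred at (0.580,-0.055). Blending this with the top view and the button alignment gives an axis at (0.582,-0.0563). I move above it with the fingers part open.

Request:
drive_tool:
  rows:
    - [[0.002,0.052,0],[0,0,0],40]
    - [[0.002,0.104,0.03],[0,0,0],40]
    - [[0.002,0.104,0.072],[0,0,0],40]
    - [[0.002,0.104,0.072],[0,0,0],40]
    - [[0.002,0.104,0.072],[0,0,0],40]
    - [[0.002,0.104,0.072],[0,0,0],40]

```text
t: 7.1
tool_pos: [0.5821, -0.0564, 0.1466]
tool_rot: [0.622, 0.783, 0.0, 0.001]
wrist_force: [-0.3, -0.4, -1.0]
gripper_width: 0.0399
gripper_force: 0.0
```

```bash
python3 -c "
from h import *
st()
t=[]
for n in ('side','wrist'):
  s=r.snapshot(n);c=s['color'][...,::-1]
  t.append(cv2.resize(c[190:270,220:320] if n=='side' else c[120:320,155:405],(400,320)))
cv2.imwrite('pics/p3.png',np.hstack(t))"
```

```text
t 7.1 p [ 0.5821 -0.0564  0.1466] y 0.2277 zax [ 1.2e-03 -2.0e-04 -1.0e+00] F [-0.25 -0.35 -0.96] M [-0.01  -0.007 -0.063] w 0.0399 j6 -0.368
```

View pics/p3.png

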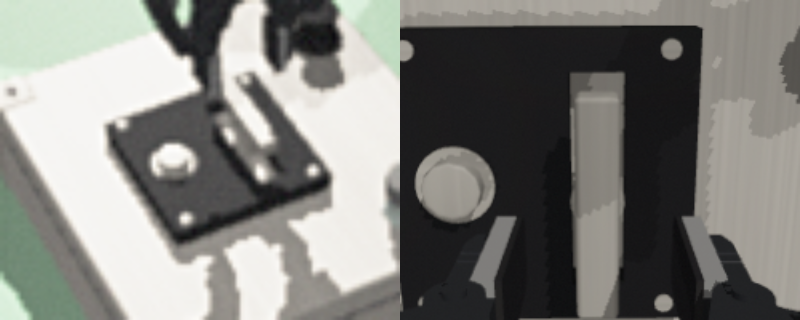

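The fingers straddle the bar symmetrically: inner tips at 513 and 684 give a middle of 598, and the bar's middle is about 597. I descend and close.

Request:
drive_tool:
  rows:
    - [[0,0,0.045],[0,0,0],40]
    - [[0,0,0.09],[0,0,0],40]
    - [[0,0,0.09],[0,0,0],40]
    - [[0,0,0.09],[0,0,0],40]
    - [[0,0,0.09],[0,0,0],24]
    - [[0,0,0.09],[0,0,0],20]
    - [[0,0,0.09],[0,0,0],18]

```text
t: 8.07
tool_pos: [0.5822, -0.0562, 0.1009]
tool_rot: [0.622, 0.783, 0.0, 0.0]
wrist_force: [-0.6, -0.6, 0.4]
gripper_width: 0.0182
gripper_force: 0.0
```

```bash
python3 -c "
from h import *
st()"
```

```text
t 8.07 p [ 0.5822 -0.0562  0.1009] y 0.228 zax [ 4.e-04 -1.e-04 -1.e+00] F [-0.58 -0.57  0.41] M [0.014 0.009 0.027] w 0.0182 j6 -0.368
```

No contact at 18 mm, so alignment is within 2 mm. I close to grip.

Request:
drive_tool:
  rows:
    - [[0,0,0],[0,0,0],15]
    - [[0,0,0],[0,0,0],13]
    - [[0,0,0],[0,0,0],12]
    - [[0,0,0],[0,0,0],12]
    - [[0,0,0],[0,0,0],12]

```text
t: 8.7
tool_pos: [0.5819, -0.0563, 0.1008]
tool_rot: [0.622, 0.783, -0.0, -0.0]
wrist_force: [-5.5, -0.9, 4.9]
gripper_width: 0.0133
gripper_force: 48.0
```

```bash
python3 -c "
from h import *
st();print(r.state()['gripper_force'])"
```

```text
t 8.7 p [ 0.5819 -0.0563  0.1008] y 0.228 zax [-4.e-04 -1.e-04 -1.e+00] F [-5.49 -0.88  4.86] M [-0.149  0.986  0.071] w 0.0133 j6 -0.368
47.999546758364886
```

Request:
drive_tool:
  rows:
    - [[0,-0.001,-0.002],[0,0,0],12]
    - [[0,-0.001,-0.002],[0,0,0],12]
    - [[0,-0.001,-0.002],[0,0,0.02],12]
    - [[0,-0.001,-0.002],[0,0,0.04],12]
    - [[0,-0.001,-0.002],[0,0,0.06],12]
    - [[0,-0.001,-0.002],[0,0,0.06],12]

```text
t: 9.45
tool_pos: [0.5816, -0.0563, 0.101]
tool_rot: [0.693, 0.721, 0.0, -0.0]
wrist_force: [5.2, -0.3, -11.8]
gripper_width: 0.013
gripper_force: 46.9
```

```bash
python3 -c "
from h import *
st();print(r.state()['gripper_force'])"
```

```text
t 9.45 p [ 0.5816 -0.0563  0.101 ] y 0.0398 zax [-2.e-04  2.e-04 -1.e+00] F [  5.16  -0.34 -11.76] M [-0.039 -0.916  0.036] w 0.013 j6 -0.18
46.89278129953891
```

Request:
drive_tool:
  rows:
    - [[0,0.0005,0.0012],[0,0,0.01],12]
    - [[0,0.0005,0.0012],[0,0,0.03],12]
    - [[0,0.0005,0.0012],[0,0,0.05],12]
    - [[0,0.0005,0.0012],[0,0,0.07],12]
    - [[0,0.0005,0.0012],[0,0,0.09],12]
    - [[0,0.0005,0.0012],[0,0,0.11],12]
    - [[0,0.0005,0.0012],[0,0,0.125],12]
    - [[0,0.0005,0.0012],[0,0,0.135],12]
    - [[0,0.0005,0.0012],[0,0,0.145],12]

```text
t: 10.58
tool_pos: [0.5821, -0.0564, 0.101]
tool_rot: [0.838, 0.545, 0.0, 0.0]
wrist_force: [5.3, -1.0, -8.5]
gripper_width: 0.0129
gripper_force: 47.2
```

```bash
python3 -c "
from h import *
st();print(r.state()['gripper_force'])"
```

```text
t 10.57 p [ 0.5821 -0.0564  0.101 ] y -0.4172 zax [ 7.e-04 -1.e-04 -1.e+00] F [ 5.32 -0.99 -8.54] M [-0.154 -1.106  0.314] w 0.0129 j6 0.277
47.23336543422192
```

Request:
drive_tool:
  rows:
    - [[0.0002,0.0005,0.0008],[0,0,0.01],12]
    - [[0.0002,0.0005,0.0008],[0,0,0.02],12]
    - [[0.0002,0.0005,0.0008],[0,0,0.03],12]
    - [[0.0002,0.0005,0.0008],[0,0,0.036],12]
    - [[0.0002,0.0005,0.0008],[0,0,0.041],12]
    - [[0.0002,0.0005,0.0008],[0,0,0.046],12]

```text
t: 11.32
tool_pos: [0.5823, -0.0564, 0.1009]
tool_rot: [0.875, 0.484, 0.0, 0.0]
wrist_force: [4.9, -2.3, -2.9]
gripper_width: 0.0133
gripper_force: 48.2
```

```bash
python3 -c "
from h import *
st()"
```

```text
t 11.32 p [ 0.5823 -0.0564  0.1009] y -0.5615 zax [ 7.e-04 -2.e-04 -1.e+00] F [ 4.93 -2.28 -2.86] M [-0.32  -0.952  0.349] w 0.0133 j6 0.421
```

Request:
drive_tool:
  rows:
    - [[0,0.0002,0.0002],[0,0,0.005],12]
    - [[0,0.0002,0.0002],[0,0,0.01],12]
    - [[0,0.0002,0.0002],[0,0,0.015],12]

```text
t: 11.7
tool_pos: [0.5824, -0.0565, 0.1008]
tool_rot: [0.887, 0.463, 0.0, 0.0]
wrist_force: [5.0, -1.7, 2.4]
gripper_width: 0.0132
gripper_force: 48.7
```

```bash
python3 -c "
from h import *
st()"
```

```text
t 11.7 p [ 0.5824 -0.0565  0.1008] y -0.6088 zax [ 6.e-04 -2.e-04 -1.e+00] F [ 5.   -1.7   2.42] M [-0.332 -0.852  0.322] w 0.0132 j6 0.469
```

Request:
drive_tool:
  rows:
    - [[0,0.0002,-0.0002],[0,0,0.005],12]
    - [[0,0.0002,-0.0002],[0,0,0.01],12]
    - [[0,0.0002,-0.0002],[0,0,0.015],12]

```text
t: 12.08
tool_pos: [0.5824, -0.0565, 0.1008]
tool_rot: [0.897, 0.442, 0.0, 0.0]
wrist_force: [4.0, -1.3, 2.9]
gripper_width: 0.0132
gripper_force: 48.8
```

```bash
python3 -c "
from h import *
st()"
```

```text
t 12.07 p [ 0.5824 -0.0565  0.1008] y -0.6559 zax [ 4.e-04 -1.e-04 -1.e+00] F [ 4.04 -1.27  2.93] M [-0.303 -0.915  0.321] w 0.0132 j6 0.516
```

Request:
drive_tool:
  rows:
    - [[0,0.0002,-0.0004],[0,0,0.005],12]
    - [[0,0.0002,-0.0004],[0,0,0.01],12]
    - [[0,0.0002,-0.0004],[0,0,0.015],12]

```text
t: 12.45
tool_pos: [0.5824, -0.0565, 0.1009]
tool_rot: [0.907, 0.42, 0.0, 0.0]
wrist_force: [5.6, -1.5, 2.0]
gripper_width: 0.013
gripper_force: 48.7
```

```bash
python3 -c "
from h import *
st()"
```

```text
t 12.45 p [ 0.5824 -0.0565  0.1009] y -0.703 zax [ 3.e-04 -1.e-04 -1.e+00] F [ 5.56 -1.54  2.03] M [-0.395 -0.927  0.302] w 0.013 j6 0.563
```

Request:
drive_tool:
  rows:
    - [[0,0.0002,-0.0002],[0,0,0.005],12]
    - [[0,0.0002,-0.0002],[0,0,0.01],12]
    - [[0,0.0002,-0.0002],[0,0,0.015],12]

```text
t: 12.82
tool_pos: [0.5825, -0.0566, 0.1008]
tool_rot: [0.917, 0.399, 0.0, 0.0]
wrist_force: [5.5, -1.8, 0.6]
gripper_width: 0.0131
gripper_force: 48.6
```

```bash
python3 -c "
from h import *
st()"
```

```text
t 12.82 p [ 0.5825 -0.0566  0.1008] y -0.7501 zax [ 0. -0. -1.] F [ 5.52 -1.76  0.57] M [-0.386 -0.999  0.317] w 0.0131 j6 0.61
```

Request:
drive_tool:
  rows:
    - [[0,0.0003,0],[0,0,0.005],12]
    - [[0,0.0003,0],[0,0,0.01],12]
    - [[0,0.0003,0],[0,0,0.015],12]

```text
t: 13.2
tool_pos: [0.5825, -0.0567, 0.1008]
tool_rot: [0.926, 0.377, -0.0, -0.0]
wrist_force: [4.3, -2.0, 0.6]
gripper_width: 0.0129
gripper_force: 48.6
```

```bash
python3 -c "
from h import *
st()"
```

```text
t 13.2 p [ 0.5825 -0.0567  0.1008] y -0.7973 zax [-1.e-04  0.e+00 -1.e+00] F [ 4.33 -2.01  0.59] M [-0.226 -0.907  0.336] w 0.0129 j6 0.657
```

Turned 1.025 rad so far, with no rise in moment.

Request:
drive_tool:
  rows:
    - [[0,0.0003,0],[0,0,0.005],12]
    - [[0,0.0003,0],[0,0,0.01],12]
    - [[0,0.0003,0],[0,0,0.015],12]

```text
t: 13.58
tool_pos: [0.5826, -0.0568, 0.1008]
tool_rot: [0.935, 0.355, -0.0, -0.0]
wrist_force: [3.6, -1.0, -0.5]
gripper_width: 0.0126
gripper_force: 48.5
```

```bash
python3 -c "
from h import *
st()"
```

```text
t 13.57 p [ 0.5826 -0.0568  0.1008] y -0.8444 zax [-2.e-04  0.e+00 -1.e+00] F [ 3.6  -0.97 -0.46] M [-0.157 -0.728  0.374] w 0.0126 j6 0.704
```

Request:
drive_tool:
  rows:
    - [[0,0.0002,0],[0,0,0.005],12]
    - [[0,0.0002,0],[0,0,0.01],12]

```text
t: 13.82
tool_pos: [0.5826, -0.0568, 0.1008]
tool_rot: [0.94, 0.341, -0.0, -0.0]
wrist_force: [3.0, -0.3, -0.3]
gripper_width: 0.0132
gripper_force: 48.5
```

```bash
python3 -c "
from h import *
st()"
```

```text
t 13.82 p [ 0.5826 -0.0568  0.1008] y -0.8758 zax [-3.e-04  1.e-04 -1.e+00] F [ 3.05 -0.34 -0.32] M [-0.093 -0.632  0.304] w 0.0132 j6 0.735
```

No stop yet at 1.104 rad.

Request:
drive_tool:
  rows:
    - [[0,0,0],[0,0,0.005],12]
    - [[0,0,0],[0,0,0.01],12]
    - [[0,0,0],[0,0,0.015],12]

```text
t: 14.2
tool_pos: [0.5827, -0.0569, 0.1009]
tool_rot: [0.948, 0.318, -0.0, 0.0]
wrist_force: [2.7, -0.6, 0.4]
gripper_width: 0.0128
gripper_force: 48.5
```

```bash
python3 -c "
from h import *
st()"
```

```text
t 14.2 p [ 0.5827 -0.0569  0.1009] y -0.9229 zax [-1.e-04 -0.e+00 -1.e+00] F [ 2.66 -0.61  0.36] M [-0.137 -0.587  0.258] w 0.0128 j6 0.782
```

Request:
drive_tool:
  rows:
    - [[0,0,0],[0,0,0.005],12]
    - [[0,0,0],[0,0,0.01],12]
    - [[0,0,0],[0,0,0.015],12]

```text
t: 14.58
tool_pos: [0.5827, -0.0569, 0.1009]
tool_rot: [0.955, 0.296, 0.0, 0.0]
wrist_force: [4.0, -0.7, -0.7]
gripper_width: 0.013
gripper_force: 48.4
```

```bash
python3 -c "
from h import *
st()"
```

```text
t 14.57 p [ 0.5827 -0.0569  0.1009] y -0.9701 zax [ 0. -0. -1.] F [ 4.01 -0.71 -0.71] M [-0.182 -0.758  0.359] w 0.013 j6 0.829
```

Request:
drive_tool:
  rows:
    - [[0,0,0],[0,0,0.005],12]
    - [[0,0,0],[0,0,0.01],12]
    - [[0,0,0],[0,0,0.015],12]

```text
t: 14.95
tool_pos: [0.5828, -0.0569, 0.1009]
tool_rot: [0.962, 0.273, 0.0, 0.0]
wrist_force: [5.6, -0.8, -2.1]
gripper_width: 0.0127
gripper_force: 48.3
```

```bash
python3 -c "
from h import *
st()"
```

```text
t 14.95 p [ 0.5828 -0.0569  0.1009] y -1.0171 zax [ 2.e-04 -1.e-04 -1.e+00] F [ 5.57 -0.78 -2.13] M [-0.231 -0.887  0.457] w 0.0127 j6 0.876
```

The moment has risen to 0.457 at 1.245 rad. I take a single small step to confirm.

Request:
drive_tool:
  rows:
    - [[0,0.0002,0.0002],[0,0,0.005],12]

```text
t: 15.08
tool_pos: [0.5829, -0.0569, 0.1009]
tool_rot: [0.964, 0.266, 0.0, 0.0]
wrist_force: [4.3, 0.1, 0.2]
gripper_width: 0.0128
gripper_force: 48.5
```

```bash
python3 -c "
from h import *
st()"
```

```text
t 15.07 p [ 0.5829 -0.0569  0.1009] y -1.0328 zax [ 2.e-04  0.e+00 -1.e+00] F [4.29 0.08 0.24] M [-0.144 -0.82   0.425] w 0.0128 j6 0.892
```

Request:
drive_tool:
  rows:
    - [[0,0,0],[0,0,0.005],12]

```text
t: 15.2
tool_pos: [0.5829, -0.0569, 0.1009]
tool_rot: [0.966, 0.258, 0.0, 0.0]
wrist_force: [6.4, -0.3, -1.3]
gripper_width: 0.0134
gripper_force: 48.4
```

```bash
python3 -c "
from h import *
st()"
```

```text
t 15.2 p [ 0.5829 -0.0569  0.1009] y -1.0485 zax [ 3.e-04 -0.e+00 -1.e+00] F [ 6.36 -0.32 -1.29] M [-0.113 -0.922  0.459] w 0.0134 j6 0.908
```

Request:
drive_tool:
  rows:
    - [[0,0,0],[0,0,0.005],12]

```text
t: 15.32
tool_pos: [0.5829, -0.057, 0.1009]
tool_rot: [0.968, 0.251, 0.0, 0.0]
wrist_force: [6.6, -0.3, -0.8]
gripper_width: 0.0131
gripper_force: 48.5
```

```bash
python3 -c "
from h import *
st()"
```

```text
t 15.32 p [ 0.5829 -0.057   0.1009] y -1.0642 zax [ 4.e-04 -0.e+00 -1.e+00] F [ 6.64 -0.29 -0.82] M [-0.204 -0.978  0.575] w 0.0131 j6 0.923
```

The moment is 0.25 N·m above the sliding level, about 12 N on the stop, roughly 0.06 rad past touch at about 1.23 rad. I release.

Request:
drive_tool:
  rows:
    - [[0,0,0],[0,0,0],16]
    - [[0,0,0],[0,0,0],24]
    - [[0,0,0],[0,0,0],34]
    - [[0,0,0],[0,0,0],34]
    - [[0,0,-0.03],[0,0,0],34]
    - [[0,0,-0.1],[0,0,0],34]
    - [[0,0,-0.2],[0,0,0],34]
    - [[0,0,-0.25],[0,0,0],34]
    - [[0,0,-0.25],[0,0,0],34]

```text
t: 16.45
tool_pos: [0.5834, -0.0571, 0.2292]
tool_rot: [0.968, 0.251, 0.002, 0.001]
wrist_force: [-0.2, -0.0, -0.5]
gripper_width: 0.0339
gripper_force: 0.0
```

```bash
python3 -c "
from h import *
st()
t=[]
for n in ('side','wrist'):
  s=r.snapshot(n);c=s['color'][...,::-1]
  t.append(cv2.resize(c[170:290,200:350] if n=='side' else c,(400,320)))
  if n=='wrist':
    g=cv2.cvtColor(s['color'],cv2.COLOR_RGB2GRAY)
    for k in blobs(g>85,300,6000):
        q=cv2.minAreaRect(k);B=np.array([ray(s,p,.124)[:2] for p in cv2.boxPoints(q)]);d=np.diff(B,axis=0)
        print(ray(s,q[0],.124)[:2],np.linalg.norm(d,axis=1),np.arctan2(d[:,1],d[:,0]))
cv2.imwrite('pics/p4.png',np.hstack(t))"
```

```text
t 16.45 p [ 0.5834 -0.0571  0.2292] y -1.0633 zax [ 4.3e-03 -6.0e-04 -1.0e+00] F [-0.19 -0.03 -0.47] M [-0.011 -0.024  0.04 ] w 0.0339 j6 0.922
[ 0.4825523  -0.24084289] [0.0156972  0.06555604 0.01683806] [-0.20838346 -1.95924784  2.97999945]
[ 0.3765613  -0.04580096] [0.05958429 0.01475616 0.060409  ] [-0.15462268 -1.90210203  3.00059129]
[ 0.51524381 -0.04445925] [0.03640809 0.00922945 0.0365217 ] [ 0.16518407 -1.41155939 -2.96667032]
[ 0.57072149 -0.04777145] [0.03822831 0.08915299 0.04204244] [-1.06443923 -2.62790566  2.07877851]
```

View pics/p4.png

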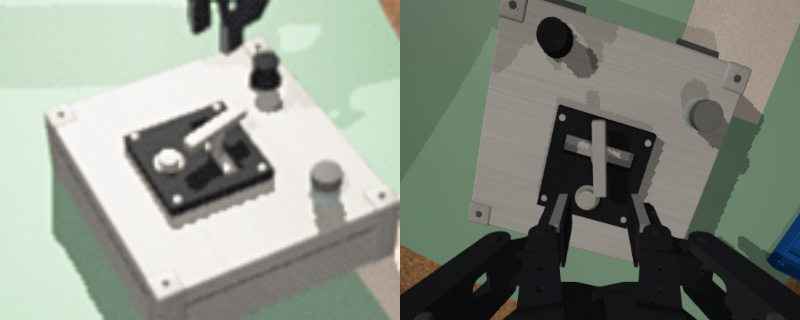

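The bar stands out and turned, about vertical in the wrist view at (598,158), and the fingers are clear. The loupe and pot are standing where they were. I check the bar angle for any spring-back.

```bash
python3 -c "
from h import *
st();s=r.snapshot('wrist');g=cv2.cvtColor(s['color'],cv2.COLOR_RGB2GRAY)
for th in (110,120,130,140,150):
  w=cv2.rectangle(np.zeros_like(g),(255,150),(300,258),1,-1)
  for k in blobs((g>th)&(w>0),500,4000):
    q=cv2.minAreaRect(k);b=cv2.boxPoints(q);B=np.array([ray(s,p,.124)[:2] for p in b]);d=np.diff(B,axis=0)
    L=np.linalg.norm(d,axis=1);i=L.argmax()
    print(th,q,ray(s,q[0],.124)[:2].round(4),L.round(4),'turn',(.228+np.pi/2-np.arctan2(d[i,1],d[i,0]))%np.pi)
cv2.imwrite('pics/bar.png',cv2.resize(s['color'][130:280,220:340,::-1],(480,600)))"
```

```text
t 16.55 p [ 0.5826 -0.0569  0.2259] y -1.0633 zax [ 1.e-04 -0.e+00 -1.e+00] F [ 0.72 -0.14 -0.14] M [-0.023  0.045  0.021] w 0.034 j6 0.922
110 ((271.0, 208.5), (99.0, 32.0), 90.0) [ 0.5799 -0.052 ] [0.0221 0.074  0.024 ] turn 1.285138317938272
120 ((271.0, 208.5), (99.0, 32.0), 90.0) [ 0.5799 -0.052 ] [0.0221 0.074  0.024 ] turn 1.285138317938272
```

View pics/bar.png

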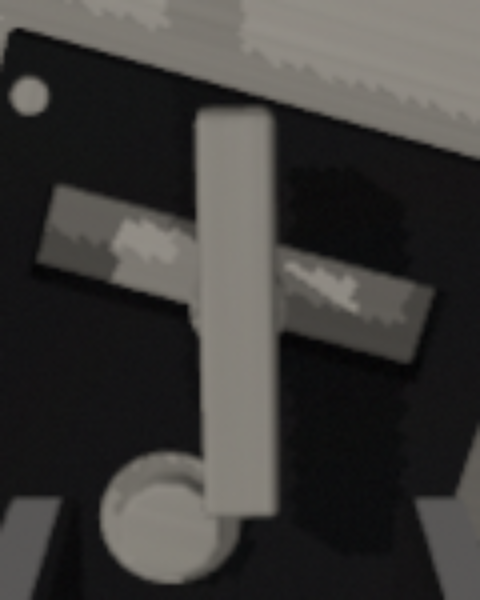

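The crop shows the bar's left edge running (197,115)→(207,512) and its right edge (272,115)→(276,512), free of the fingers. I cast those edges.

```bash
python3 -c "
from h import *
s=r.snapshot('wrist');f=lambda x,y:ray(s,(220+x/4,130+y/4),.124)[:2]
for a,b in (((197,115),(207,512)),((272,115),(276,512))):
    d=f(*a)-f(*b);print(np.linalg.norm(d),'turn',(.228+np.pi/2-np.arctan2(d[1],d[0]))%np.pi)
st()"
```

```text
0.07400529567240452 turn 1.273676015352876
0.07400356723043568 turn 1.274260253662234
t 16.65 p [ 0.5824 -0.0569  0.2248] y -1.0632 zax [-1.5e-03  2.0e-04 -1.0e+00] F [-0.22  0.82  0.06] M [ 0.042  0.025 -0.033] w 0.0343 j6 0.922
```

```bash
python3 -c "
from workcell import r
print(r.hand_in())"
```

```text
the job is handed in; nothing more can be done
None
```

The case is unlatched and handed in: the button was pressed with about 5 N, the handle popped out and was turned clockwise about 1.28 rad, where it was left against its stop at an estimated 9–12 N (from the wrist moment and the bar's angle afterwards); the gripper is clear, and the loupe and pot looked undisturbed.

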